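# Clear the pot off the tool box and hold its lid half open

## Robot

A 6-joint arm with a two-finger parallel gripper is mounted at the origin on the work surface. World frame = base frame: x ahead of the robot, y to its left, z up, the work surface at z = 0. Lengths are in m, angles in rad, forces in N, time in s.
With the tool pointing down it reaches from about 0.35 to 0.925 m from the base axis. Payload 6.4 kg.
Tool frame: the origin (TCP) lies between the finger pads; the fingertips stand 19 mm ahead of it and the grasp point (between the pads) is the TCP; z points along the fingers, y is the line along which they close (so a half turn about z gives the same grasp; the last joint's range is limited). The gripper opens to 94 mm and grips with 3 to 60 N. Pads are 16 mm wide; open, the fingers measure 119 mm over their backs; the gripper's body (75 mm by 177 mm) begins 78 mm behind the grasp point.
Start: joints at [-1.469, 0.245, 1.558, -0, 1.339, -0.174], TCP at [0.177, -0.625, 0.224] pointing down, gripper open.
Joint ranges: [-3.13, 3.13], [-1.02, 2.26], [0.13, 2.54], [-0.95, 4.09], [0.21, 2.88], [-2.74, 2.74]. Speed limits (rad/s): [2.57, 2.57, 3.14, 3.14, 3.14, 3.14].

## Interface

Orientations are given as a rotation vector (axis times angle).
In Python, from rig import r gives the robot as it stands.
- The arm moves only by the tool move_arm, never from a script. Its argument "deltas" is a list of rows, each a list of 5 numbers: the shift along the tool's x, y, z in mm, then the turn about the tool's z in rad, then the finger opening in mm, from 0 to 94. In form: [[dx, dy, dz, roll, claw], ...]. A call has exactly 5 rows; each row shifts and turns the commanded pose from where the row before left it, along the tool's axes as they then stand; what a row does not reach is not made up. A row lasts 1/10 s, in which the tool goes at most 50 mm and 8.59 degrees, less where a joint would pass 70% of its speed; a pose out of reach is approached as far as the arm can. A call is refused whole if a number of a shift passes 50 or a number of a turn 0.15, either way. A call with a gripper value outside its range is refused whole. The fingers move at their own pace and stop on an object; "grip_force" is the grip in N (left out, the last holds). Time passes only in rows, so rows that do not move let the fingers close, or fill a call up. It gives the time, the measured TCP pose, the force, the opening and the grip force at its end, in the units of the state.
- r.get_obs(): the state, without advancing time (a new reading comes with each control period).
- r.snapshot(name): name is "side" or "top"; returns a dict with "img" (420x560x3 uint8, blue, green, red), "intrinsics" (3x3 intrinsics, pixels), "position" and "attitude" of the camera in the world. Camera axes: x right, y down, z forward; pixel columns grow to the right and rows downward; lengths in m; the calibration is good to about 2 mm. A picture is of the moment at which its call begins. There is no depth.
- r.job_done(): hands the job in; it is judged then, once.
The state is a dict: "clock": time; "qpos": joint angles; "qd": joint speeds; "effort": joint torques, N m; "tcp_pos": TCP position; "eef_rot": TCP orientation; "force": force on the tool from outside, world axes, zero at the start; "moment": the same for the moment, N m; "gripper_width": finger opening in m; "grasp_force": force on a finger pad.
Only numpy, scipy, OpenCV 4.12 (cv2) and the standard library are available. Lean on these libraries where they do the work, as an engineer would, in place of code of your own. Each camera call takes 0.05 s, during which the arm holds its last target. There are 200 camera calls.

## Task

I need to look into the tool box on the shed shelf: lift the small clay pot off its lid and stand it upright in the middle of the white saucer without dropping it. Then raise the lid by its handle to 45 degrees from shut and finish while still holding it there, because it falls shut if let go. Leave the saucer and everything else on the shelf where they are.

Things in the scene. Friction and masses are not known exactly. Their poses are not given: they have to be found in the camera images.
- pot_center (a point): Centre (half-way up, on the axis) of the small open terracotta pot that stands on the tool box lid: 65 mm high, foot 44 mm in diameter, tapering out to 53 mm, with a rim band 60 mm in diameter over its top 21 mm; wall 5 mm, about 0.14 kg. z points up out of its mouth.
- saucer_in (a point): Centre of the inner floor of the white ceramic saucer on the shelf, to the left or the right of the tool box: rim 136 mm in diameter and 18 mm above the shelf, flat inner floor about 96 mm in diameter and 6 mm above the shelf. z up.
- lid_bar (a point): Middle of the lid's yellow bar handle, a round bar 12 mm in diameter and 120 mm long, parallel to the lid's front edge and 41 mm in front of it (bar axis to edge), in the plane of the lid, carried by an arm at each end; open gap between bar and lid edge about 35 mm. When shut the bar lies 118 mm above the shelf. The point turns with the lid: y along the bar and the hinge, x from the bar to the hinge line, which lies 225 mm away.
- lid_hinge (a point): Middle of the lid's hinge line on the far rim of the tool box, 118 mm above the shelf. Turns with the lid: y along the hinge, x away from the bar.
- lid (a joint): Angle of the orange lid, rad: 0 shut (level), grows as the bar goes up and towards the hinge, stop at 1.4. Nothing holds it: it falls shut by its weight (about 0.4 kg) from any angle. The two clips are already undone.
- toolbox: The black tool box, fixed to the shelf, 180 (x) by 280 (y) mm and 112 mm high, with an orange lid 12 mm thick on it (lid top 124 mm above the shelf). Origin: centre of its underside; x points from the handle side to the hinge side, z up.
- jar: Bystander: glass jar with a steel cap, 70 mm in diameter, 90 mm high, beside the tool box on the side away from the saucer. Origin: centre of its underside.
- pump: Bystander: aluminium bike pump with black ends lying behind the tool box, about 270 mm long along its y, 32 mm high. Origin: under its middle.
- fork: Bystander: hand fork, wooden grip and three stainless tines, lying on the shelf, 260 mm long along its x, 26 mm high. Origin: under its middle.
- nozzle: Bystander: green plastic spray nozzle lying on its side, about 110 by 120 mm and 40 mm high. Origin: under its barrel.
- tin: Bystander: pale tin with a green label, 66 mm in diameter, 85 mm high. Origin: centre of its underside.
- pots: Bystander: pile of nested black plastic plant pots, 98 mm in diameter, 96 mm high. Origin: centre of its underside.
Not all that is in view belongs to the job. What is meant by the part that bears pot_center is not purple, and is the smaller of those in its own colour.

How it is judged:
On the way, in this order (a step that is already met when the one before it is completed fails the run):
1. the pot stands upright in the middle of the saucer, let go, with the lid still shut (horizontal distance between pot_center and saucer_in below 0.025 m and z of pot_center in the frame of saucer_in between 0.028 and 0.037 m and angle between pot_center's own z axis and vertical below 0.1 rad and contact force between the fingers and pot below 0.1 N and linear speed of pot below 0.03 m/s and value of joint lid below 0.1 rad), for 0.2 s.
2. the robot's fingers hold the lid open at 45 degrees (value of joint lid between 0.663 and 0.908 rad and velocity of joint lid between -0.1 and 0.1 rad/s and contact force between the fingers and toolbox above 0.5 N), for 0.3 s.
At the end, for the whole second after the job is handed in: The lid stands at 45 degrees (within 7) from shut, still, held by the robot's fingers; the pot stands upright (within 0.1 rad) on the saucer's floor, released and at rest, its axis within 25 mm of the saucer's centre (all of step 2 and horizontal distance between pot_center and saucer_in below 0.025 m and z of pot_center in the frame of saucer_in between 0.028 and 0.037 m and angle between pot_center's own z axis and vertical below 0.1 rad and contact force between the fingers and pot below 0.1 N and linear speed of pot below 0.03 m/s); the arm keeps its last pose, push and grip.
It fails at once if the pot is dropped (it moves faster than 0.6 m/s with no finger on it) or tipped beyond 45 degrees ((contact force between the fingers and pot below 0.05 N and linear speed of pot above 0.6 m/s) or angle between pot_center's own z axis and vertical above 0.785 rad).
It fails at once if the saucer or another thing on the shelf is moved by more than 30 mm (distance of any of saucer_in, pump, fork, nozzle, jar, tin, pots from where it was at the start of the episode above 0.03 m).
It also fails if it takes over 48 s, if anything falls off the work surface, if the arm or the gripper's body presses on something with over 40 N, if the wrist force passes 120 N, or if a joint passes its speed limit or range.

## Working session

There is one attempt and no reset: what is moved stays moved. The work goes in short steps, Python scripts to look and compute and a tool call to move; the robot and the scene stay as the last step left them, time stands still between calls to the robot, and variables do not carry over. Pictures are saved under pics/ and viewed, at most 10 in all, crops included, and the job is handed in when it is done.

Besides the shell and the picture viewer there is one more tool, called after "Request:" as name(argument=value, ...) on one line, values as JSON. move_arm: Moves the arm, as the interface text tells. Its arguments: {"type":"object","properties":{"deltas":{"type":"array","items":{"type":"array","items":{"type":"number"}}},"grip_force":{"type":"number"}},"required":["deltas"]}

```bash
mkdir -p pics; python3 - <<'E'
from rig import r
import cv2,numpy as np
np.set_printoptions(precision=4,suppress=True)
for n in("side","top"):
    s=r.snapshot(n);cv2.imwrite(f"pics/{n}0.png",s["img"]);print(n,s["intrinsics"],s["position"],s["attitude"])
o=r.get_obs();print(o)
E
```

```text
side [[413.2024   0.     279.036 ]
 [  0.     413.2024 204.1999]
 [  0.       0.       1.    ]] [0.0183 0.7593 1.025 ] [-0.7834  2.5873 -1.0801]
top [[440.9119   0.     285.0406]
 [  0.     440.9119 210.0733]
 [  0.       0.       1.    ]] [ 0.3955 -0.0088  1.3317] [-2.1347  2.1469 -0.153 ]
{'clock': 0.1, 'qpos': array([-1.4691,  0.2457,  1.5589, -0.    ,  1.3387, -0.1741]), 'qd': array([-0.0008, -0.0015, -0.0043,  0.0006,  0.0008, -0.0011]), 'effort': array([ -0.0003, -41.6916, -31.5526,   0.0686,   0.031 ,  -0.0001]), 'tcp_pos': array([ 0.177 , -0.6249,  0.2235]), 'eef_rot': array([-3.1101, -0.4317, -0.0001]), 'force': array([-0.047 , -0.1539,  1.1372]), 'moment': array([0.0037, 0.0034, 0.0123]), 'grasp_force': 0.0, 'gripper_width': 0.0939087827073969}
```

View pics/top0.png

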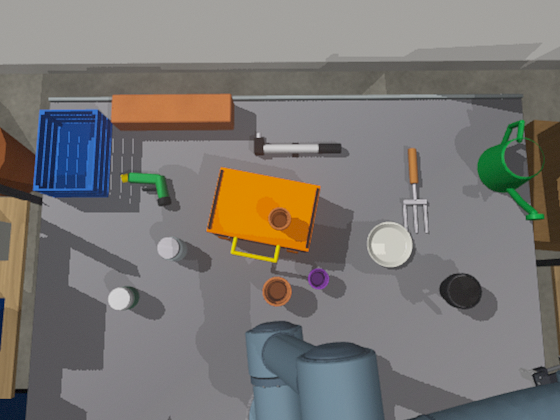

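View pics/side0.png

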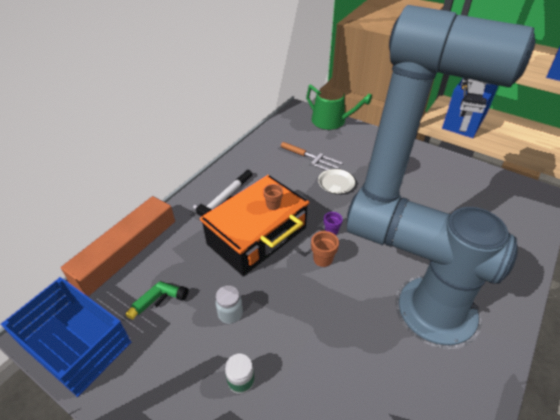

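The top view shows the target pot on the lid near (280,218), the saucer near (390,245) and the yellow bar from (235,247) to (278,257). The larger terracotta pot at (277,291) and the purple one at (318,279) are decoys. In the side view the target pot is at (273,197) and the bar at (282,232).

```bash
cat > h.py <<'E'
import cv2,numpy as np
from scipy.spatial.transform import Rotation as R
np.set_printoptions(precision=4,suppress=True)
def ray(s,uv):
    return R.from_rotvec(s["attitude"]).apply(np.linalg.solve(s["intrinsics"],[uv[0],uv[1],1.]))
def plane(s,uv,z):
    d=ray(s,uv);p=np.array(s["position"]);return p+d*(z-p[2])/d[2]
def proj(s,P):
    c=s["intrinsics"]@R.from_rotvec(s["attitude"]).inv().apply(np.array(P)-s["position"]);return c[:2]/c[2]
def blob(s,lo,hi,box):
    x0,y0,x1,y1=box;m=cv2.inRange(cv2.cvtColor(s["img"],cv2.COLOR_BGR2HSV),lo,hi)
    k=np.zeros_like(m);k[y0:y1,x0:x1]=m[y0:y1,x0:x1]
    cs,_=cv2.findContours(k,cv2.RETR_EXTERNAL,cv2.CHAIN_APPROX_NONE)
    return max(cs,key=cv2.contourArea)[:,0,:].astype(np.float32)
E
python3 - <<'E'
from h import *
from rig import r
t=r.snapshot("top");s=r.snapshot("side")
hsv=cv2.cvtColor(t["img"],cv2.COLOR_BGR2HSV)
print("hsv lid",hsv[190,240],"pot row218",hsv[218,264:298:2].tolist(),"bar",hsv[252,256].tolist(),hsv[245,390].tolist(),hsv[250,340].tolist())
c=blob(t,(0,0,130),(179,70,255),(355,210,425,275))
print("saucer top",cv2.minEnclosingCircle(c)); 
P=np.array([plane(t,u,.018) for u in c]);print(cv2.minEnclosingCircle(P[:,:2].astype(np.float32)))
for n,v,box in(("top",t,(215,225,295,270)),("side",s,(245,205,315,255))):
    c=blob(v,(22,120,80),(35,255,255),box)
    P=np.array([plane(v,u,.118) for u in c])[:,:2]
    print(n,"yellow",c.min(0),c.max(0),len(c),cv2.minAreaRect(P.astype(np.float32)))
out=[cv2.resize(v["img"][y:y+70,x:x+95],None,fx=8,fy=8,interpolation=cv2.INTER_NEAREST) for v,x,y in((t,225,195),(s,235,175))]
cv2.imwrite("pics/c1.png",cv2.resize(np.vstack(out),(400*2,590)) if 0 else np.hstack([cv2.resize(o,(400,295)) for o in out]))
E
```

```text
hsv lid [ 19 255 221] pot row218 [[17, 255, 217], [17, 255, 217], [14, 189, 200], [12, 174, 144], [11, 171, 112], [12, 176, 113], [12, 174, 129], [11, 171, 130], [11, 173, 130], [11, 170, 129], [12, 166, 129], [12, 174, 119], [12, 170, 177], [12, 171, 177], [16, 255, 178], [16, 248, 177], [16, 252, 177]] bar [4, 43, 89] [27, 11, 201] [165, 19, 81]
saucer top ((389.5, 231.5), 40.65105056762695)
((0.5269764065742493, -0.3114968240261078), 0.11961662024259567)
top yellow [231. 237.] [280. 262.] 148 ((0.46868839859962463, 0.08227251470088959), (0.13314183056354523, 0.04870361089706421), 78.90650177001953)
side yellow [261. 215.] [302. 247.] 101 ((0.4671005308628082, 0.08409063518047333), (0.13929148018360138, 0.05265779793262482), 79.27125549316406)
```

View pics/c1.png

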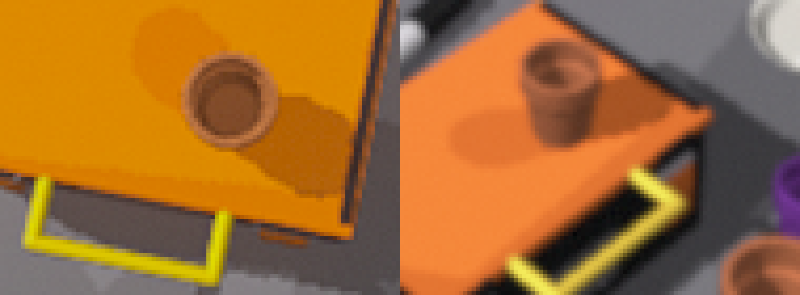

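The crop shows the pot standing clear on the lid, with its rim near (280,219) in the top view. The bar is the outer leg of the yellow U, from about (232,253) to (276,261).

```bash
python3 - <<'E'
from h import *
from rig import r
t=r.snapshot("top");s=r.snapshot("side")
c=blob(t,(10,0,120),(60,60,255),(360,220,420,275))
P=np.array([plane(t,u,.018) for u in c],np.float32)[:,:2];print("saucer",cv2.minAreaRect(P),cv2.minEnclosingCircle(P),cv2.fitEllipse(P))
c=blob(s,(0,0,140),(179,70,255),(310,165,362,200))
P=np.array([plane(s,u,.018) for u in c],np.float32)[:,:2];print("saucer side",cv2.minEnclosingCircle(P))
c=blob(t,(5,100,60),(15,205,255),(260,200,300,238));P=np.array([plane(t,u,.187) for u in c],np.float32)[:,:2];print("pot",c.min(0),c.max(0),cv2.minEnclosingCircle(P),cv2.fitEllipse(P))
c=blob(s,(0,100,40),(12,185,255),(258,180,290,213));print("side pot box",c.min(0),c.max(0))
for n,v,box in(("top",t,(215,225,295,270)),("side",s,(245,205,315,255))):
    c=blob(v,(22,120,80),(35,255,255),box)
    P=np.array([plane(v,u,.118) for u in c],np.float32)[:,:2]
    print(n,cv2.boxPoints(cv2.minAreaRect(P)).tolist())
E
```

```text
Traceback (most recent call last):
cv2.error: OpenCV(4.12.0) /io/opencv/modules/imgproc/src/convhull.cpp:143: error: (-215:Assertion failed) total >= 0 && (depth == CV_32F || depth == CV_32S) in function 'convexHull'
```

```bash
cat >> h.py <<'E'
def pts(s,c,z): return np.array([plane(s,u,z)[:2] for u in c]).astype(np.float32)
E
python3 - <<'E'
from h import *
from rig import r
t=r.snapshot("top");s=r.snapshot("side")
c=blob(t,(10,0,120),(60,60,255),(360,220,420,275))
P=pts(t,c,.018);print("saucer",cv2.minEnclosingCircle(P),cv2.fitEllipse(P))
c=blob(s,(0,0,140),(179,70,255),(310,165,362,200))
P=pts(s,c,.018);print("saucer side",cv2.minEnclosingCircle(P))
c=blob(t,(5,100,60),(15,205,255),(260,200,300,238));P=pts(t,c,.187);print("pot",c.min(0),c.max(0),cv2.minEnclosingCircle(P),cv2.fitEllipse(P))
c=blob(s,(0,100,40),(12,185,255),(258,180,290,213));print("side pot box",c.min(0),c.max(0))
for n,v,box in(("top",t,(215,225,295,270)),("side",s,(245,205,315,255))):
    c=blob(v,(22,120,80),(35,255,255),box);print(n,cv2.boxPoints(cv2.minAreaRect(pts(v,c,.118))).tolist())
E
```

```text
saucer ((0.4896063804626465, -0.3095402121543884), 0.06891224533319473) ((0.4895923137664795, -0.3099163770675659), (0.13377884030342102, 0.13433144986629486), 23.518348693847656)
saucer side ((0.5112234354019165, -0.31530559062957764), 0.09167060256004333)
pot [268. 207.] [290. 229.] ((0.5464124083518982, 0.013427101075649261), 0.030272357165813446) ((0.5462259650230408, 0.01376735232770443), (0.057704050093889236, 0.05843754857778549), 115.240478515625)
side pot box [263. 180.] [289. 209.]
top [[0.4319826662540436, 0.02163105458021164], [0.4797762334346771, 0.012259967625141144], [0.5053941011428833, 0.14291396737098694], [0.45760056376457214, 0.15228506922721863]]
side [[0.42826664447784424, 0.02056371420621872], [0.4800039529800415, 0.010760955512523651], [0.5059344172477722, 0.14761754870414734], [0.45419710874557495, 0.1574203073978424]]
```

Request:
move_arm(deltas=[[29,-28,-4,-0.15,90],[32,-23,-4,-0.15,90],[36,-18,-4,-0.15,90],[38,-13,-4,-0.15,90],[39,-7,0,-0.15,90]], grip_force=15)

```text
clock: 0.9
tcp_pos: [0.2774, -0.4512, 0.2412]
eef_rot: [2.732, 1.549, -0.0]
force: [0.7, -0.5, 1.0]
gripper_width: 0.0897
grasp_force: 0.0
```

Request:
move_arm(deltas=[[40,-1,0,-0.15,90],[40,5,0,-0.15,90],[38,12,0,-0.05,90],[38,12,0,0,90],[38,12,0,0,90]])

```text
clock: 1.4
tcp_pos: [0.3763, -0.2774, 0.2407]
eef_rot: [2.427, 1.994, 0.0]
force: [0.8, -0.9, 0.3]
gripper_width: 0.0898
grasp_force: 0.0
```

```bash
cat >> h.py <<'E'
def goto(o,xyz,yaw=1.378):
    m=R.from_rotvec(o["eef_rot"]);d=np.array(xyz)-o["tcp_pos"];X=m.as_matrix()[:,0]
    print("t",o["clock"],"tcp",o["tcp_pos"],"F",o["force"],"grip",o["gripper_width"],o["grasp_force"])
    print("delta mm",m.inv().apply(d)*1000,"roll",-(((yaw-np.arctan2(X[1],X[0])+np.pi)%(2*np.pi))-np.pi),"tilt",m.as_matrix()[:,2])
E
python3 -c "
from h import *
from rig import r
goto(r.get_obs(),[.5463,.0136,.240])"
```

```text
t 1.4 tcp [ 0.3763 -0.2774  0.2407] F [ 0.7637 -0.86    0.3434] grip 0.08981385224344372 0.0
delta mm [318.4071 110.3194   0.6307] roll -0.002460535365412575 tilt [ 0.0005 -0.0005 -1.    ]
```

Request:
move_arm(deltas=[[40,14,0,0,90],[40,14,0,0,90],[40,14,0,0,90],[40,14,0,0,90],[40,14,0,0,90]])

```text
clock: 1.9
tcp_pos: [0.4838, -0.0945, 0.2408]
eef_rot: [2.426, 1.994, 0.001]
force: [0.2, -0.6, -0.1]
gripper_width: 0.0903
grasp_force: 0.0
```

Request:
move_arm(deltas=[[40,14,0,0,90],[40,14,0,0,90],[28,9,0,0,90],[0,0,0,0,90],[0,0,0,0,90]])

```text
clock: 2.4
tcp_pos: [0.5403, 0.0029, 0.2403]
eef_rot: [-2.426, -1.996, 0.001]
force: [-0.2, -0.9, 0.5]
gripper_width: 0.0905
grasp_force: 0.0
```

```bash
python3 -c "
from h import *
from rig import r
goto(r.get_obs(),[.5463,.0136,.180])
s=r.snapshot('side');cv2.imwrite('pics/s2.png',cv2.resize(s['img'][60:270,130:410],(800,600)))"
```

```text
t 2.4 tcp [0.5403 0.0029 0.2403] F [-0.1878 -0.9137  0.4956] grip 0.09047115460920552 0.0
delta mm [11.7261  3.8888 60.2993] roll -0.001012128721428418 tilt [-0.0005 -0.0003 -1.    ]
```

View pics/s2.png

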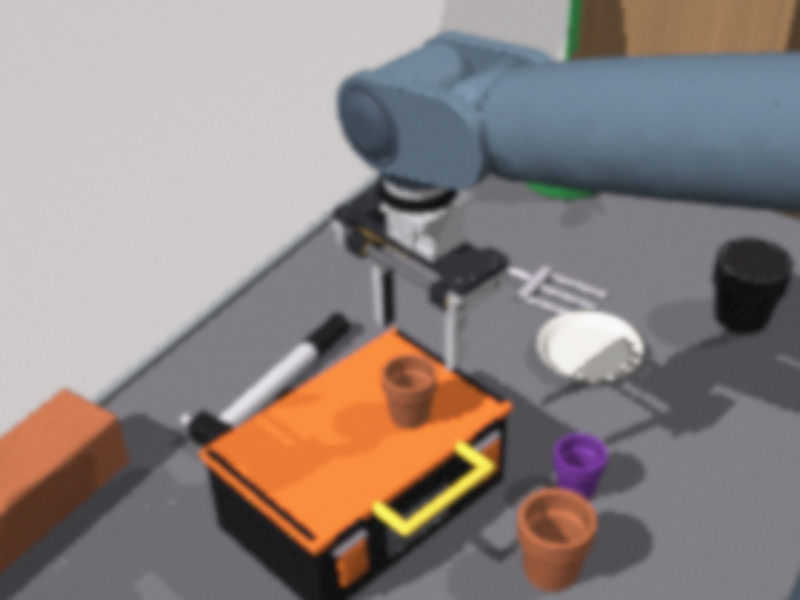

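The gripper hangs above the pot with the fingers opening along the lid's x axis, and the wide gripper body runs the same way. The way down is clear, so I centre over the pot and descend.

Request:
move_arm(deltas=[[6,2,0,0,90],[6,2,10,0,90],[0,0,18,0,90],[0,0,18,0,90],[0,0,14,0,90]])

```text
clock: 2.95
tcp_pos: [0.546, 0.0135, 0.1786]
eef_rot: [-2.427, -1.993, 0.002]
force: [0.4, -1.5, -0.8]
gripper_width: 0.0897
grasp_force: 0.0
```

Request:
move_arm(deltas=[[0,0,0,0,75],[0,0,0,0,66],[0,0,0,0,58],[0,0,0,0,50],[0,0,0,0,50]])

```text
clock: 3.45
tcp_pos: [0.5471, 0.0136, 0.1814]
eef_rot: [2.426, 1.994, 0.002]
force: [-0.9, -0.3, 0.9]
gripper_width: 0.0579
grasp_force: 15.0
```

```bash
python3 -c "
from h import *
from rig import r
goto(r.get_obs(),[.5463,.0136,.180])"
```

```text
t 3.45 tcp [0.5471 0.0136 0.1814] F [-0.8614 -0.3243  0.9024] grip 0.05786750583014682 15.026612537330948
delta mm [-0.1384 -0.8247  1.4124] roll -0.0021845823518633622 tilt [ 0.0015 -0.0003 -1.    ]
```

Request:
move_arm(deltas=[[0,0,-2,0,50],[0,0,-5,0,50],[0,0,-10,0,50],[0,0,-10,0,50],[0,0,-8,0,50]])

```text
clock: 3.95
tcp_pos: [0.5471, 0.0136, 0.217]
eef_rot: [2.426, 1.994, 0.002]
force: [0.6, 0.4, -1.1]
gripper_width: 0.0574
grasp_force: 15.0
```

```bash
python3 -c "
from h import *
from rig import r
goto(r.get_obs(),[.4896,-.3097,.215])
t=r.snapshot('side');cv2.imwrite('pics/s3.png',cv2.resize(t['img'][90:240,180:380],(800,600)))"
```

```text
t 3.95 tcp [0.5471 0.0136 0.217 ] F [ 0.6201  0.3603 -1.0636] grip 0.057440952401491156 15.026395367458463
delta mm [-328.2824    6.23      2.016 ] roll -0.0021552306298548984 tilt [ 0.0015 -0.0003 -1.    ]
```

View pics/s3.png

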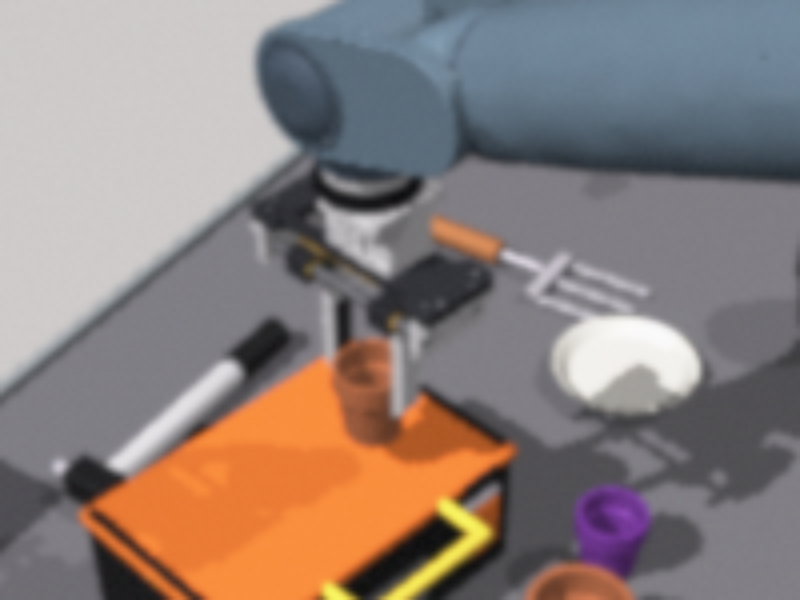

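The pot has come off the lid and hangs upright between the fingers. Next I carry it over to the saucer.

Request:
move_arm(deltas=[[-10,0,-3,0,50],[-20,0,0,0,50],[-28,0,0,0,50],[-28,1,0,0,50],[-28,1,0,0,50]])

```text
clock: 4.5
tcp_pos: [0.5258, -0.1, 0.2182]
eef_rot: [-2.427, -1.994, 0.001]
force: [-0.1, -0.3, -1.1]
gripper_width: 0.0579
grasp_force: 15.0
```

Request:
move_arm(deltas=[[-28,1,0,0,50],[-28,1,0,0,50],[-28,1,0,0,50],[-28,1,0,0,50],[-28,0,0,0,50]])

```text
clock: 5.0
tcp_pos: [0.5025, -0.2383, 0.2182]
eef_rot: [-2.427, -1.994, 0.001]
force: [-0.2, -0.8, -1.6]
gripper_width: 0.0577
grasp_force: 15.0
```

Request:
move_arm(deltas=[[-28,0,0,0,50],[-24,0,0,0,50],[-16,0,0,0,50],[-6,0,0,0,50],[0,0,0,0,50]])

```text
clock: 5.5
tcp_pos: [0.4887, -0.3096, 0.2182]
eef_rot: [-2.428, -1.993, -0.0]
force: [1.0, 0.8, -1.2]
gripper_width: 0.0575
grasp_force: 15.0
```

```bash
python3 -c "
from h import *
from rig import r
goto(r.get_obs(),[.4896,-.3097,.08])"
```

```text
t 5.5 tcp [ 0.4887 -0.3096  0.2182] F [ 0.9567  0.8138 -1.2293] grip 0.057520128879892114 15.0307948057889
delta mm [  0.0367   0.9698 138.2472] roll -0.00313422889332049 tilt [-0.0003  0.0005 -1.    ]
```

Request:
move_arm(deltas=[[0,1,20,0,50],[0,0,40,0,50],[0,0,40,0,50],[0,0,30,0,50],[0,0,15,0,50]])

```text
clock: 6.0
tcp_pos: [0.4887, -0.307, 0.0703]
eef_rot: [-2.422, -1.993, 0.001]
force: [0.0, 1.1, -1.4]
gripper_width: 0.0576
grasp_force: 15.0
```

```bash
python3 -c "
from h import *
from rig import r
goto(r.get_obs(),[.4896,-.3097,.0634])
t=r.snapshot('side');cv2.imwrite('pics/s4.png',cv2.resize(t['img'][120:240,260:420],(800,600)))"
```

```text
t 6.0 tcp [ 0.4887 -0.307   0.0703] F [ 0.0344  1.064  -1.4176] grip 0.0576158321388818 15.03039866569452
delta mm [-2.5424  1.4229  6.8658] roll -0.0008349525953343928 tilt [-0.0037  0.0038 -1.    ]
```

View pics/s4.png

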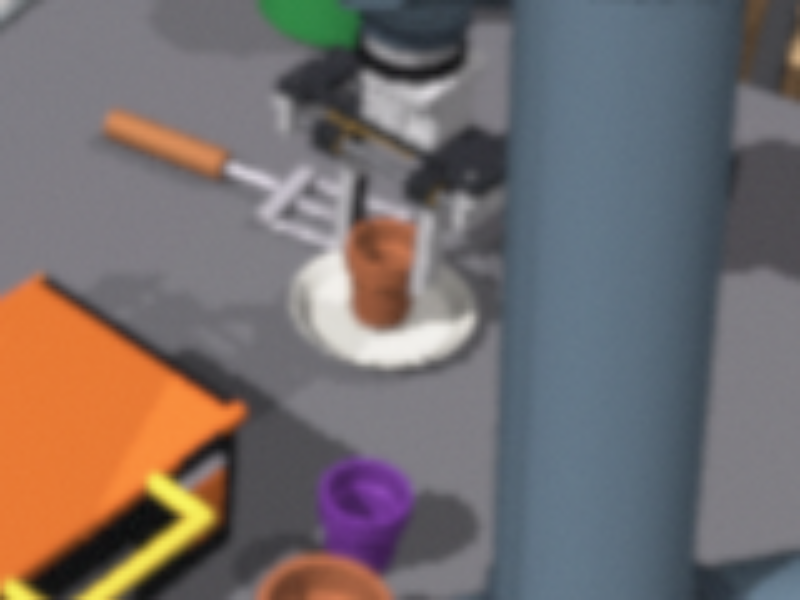

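The pot is upright over the middle of the saucer and a few millimetres above its floor. I lower it slowly.

Request:
move_arm(deltas=[[-1,1,1,0,50],[0,0,1,0,50],[0,0,1,0,50],[0,0,1,0,50],[0,0,1,0,50]])

```text
clock: 6.55
tcp_pos: [0.4911, -0.311, 0.0693]
eef_rot: [2.426, 1.994, 0.0]
force: [-0.2, -0.7, -0.9]
gripper_width: 0.0579
grasp_force: 15.0
```

Request:
move_arm(deltas=[[0,0,1,0,50],[0,0,0.5,0,50],[0,0,0.5,0,50],[0,0,0,0,50],[0,0,0,0,50]])

```text
clock: 7.05
tcp_pos: [0.4907, -0.3107, 0.0664]
eef_rot: [-2.427, -1.995, 0.0]
force: [0.7, -0.3, -2.2]
gripper_width: 0.0579
grasp_force: 15.0
```

Request:
move_arm(deltas=[[0,0,1,0,50],[0,0,0,0,50],[0,0,1,0,50],[0,0,0,0,50],[0,0,0,0,50]])

```text
clock: 7.55
tcp_pos: [0.4907, -0.3106, 0.0644]
eef_rot: [-2.427, -1.995, 0.0]
force: [-0.4, 0.5, -0.4]
gripper_width: 0.0577
grasp_force: 15.0
```

Request:
move_arm(deltas=[[0,0,1,0,50],[0,0,0,0,50],[0,0,0,0,50],[0,0,0,0,50],[0,0,0,0,50]])

```text
clock: 8.05
tcp_pos: [0.4908, -0.3107, 0.0635]
eef_rot: [2.427, 1.995, 0.0]
force: [-0.2, -0.0, -0.2]
gripper_width: 0.0577
grasp_force: 15.0
```

Request:
move_arm(deltas=[[0,0,0.6,0,50],[0,0,0,0,50],[0,0,0,0,50],[0,0,0,0,50],[0,0,0,0,50]])

```text
clock: 8.55
tcp_pos: [0.4908, -0.3109, 0.0634]
eef_rot: [2.427, 1.994, -0.0]
force: [-2.8, -0.1, 5.8]
gripper_width: 0.0575
grasp_force: 15.0
```

```bash
python3 -c "
from rig import r
o=r.get_obs();print(o['tcp_pos'],o['force'])"
```

```text
[ 0.490828   -0.31092491  0.06339415] [-2.79888769 -0.10688142  5.75857577]
```

Contact shows as 5.8 N upward, so the pot is standing on the floor. I release it.

Request:
move_arm(deltas=[[0,0,-0.3,0,60],[0,0,0,0,66],[0,0,0,0,76],[0,0,0,0,90],[0,0,0,0,90]])

```text
clock: 9.05
tcp_pos: [0.4907, -0.3106, 0.063]
eef_rot: [-2.427, -1.995, -0.0]
force: [0.4, -0.3, 1.0]
gripper_width: 0.0862
grasp_force: 0.0
```

Request:
move_arm(deltas=[[0,0,0,0,90],[0,0,-10,0,90],[0,0,-25,0,90],[0,0,-40,0,90],[0,0,-40,0,90]])

```text
clock: 9.55
tcp_pos: [0.4904, -0.3104, 0.1797]
eef_rot: [-2.427, -1.994, 0.0]
force: [0.5, -0.2, 0.6]
gripper_width: 0.0902
grasp_force: 0.0
```

Request:
move_arm(deltas=[[20,0,-30,0,60],[40,0,-20,0,30],[40,0,0,0,30],[40,0,0,0,30],[40,0,0,0,30]])

```text
clock: 10.05
tcp_pos: [0.5259, -0.1326, 0.2294]
eef_rot: [2.426, 1.993, 0.001]
force: [0.9, -0.1, 0.1]
gripper_width: 0.0534
grasp_force: 0.0
```

```bash
python3 -c "
from h import *
from rig import r
goto(r.get_obs(),[.4507,.0858,.200])
t=r.snapshot('top');cv2.imwrite('pics/t5.png',cv2.resize(t['img'][170:320,220:420],(800,600)))"
```

```text
t 10.05 tcp [ 0.5259 -0.1326  0.2294] F [ 0.8774 -0.0532  0.0954] grip 0.05343662690055448 0.0
delta mm [ 199.7027 -116.1812   29.1428] roll -0.002567648344837359 tilt [ 0.0016 -0.0007 -1.    ]
```

View pics/t5.png

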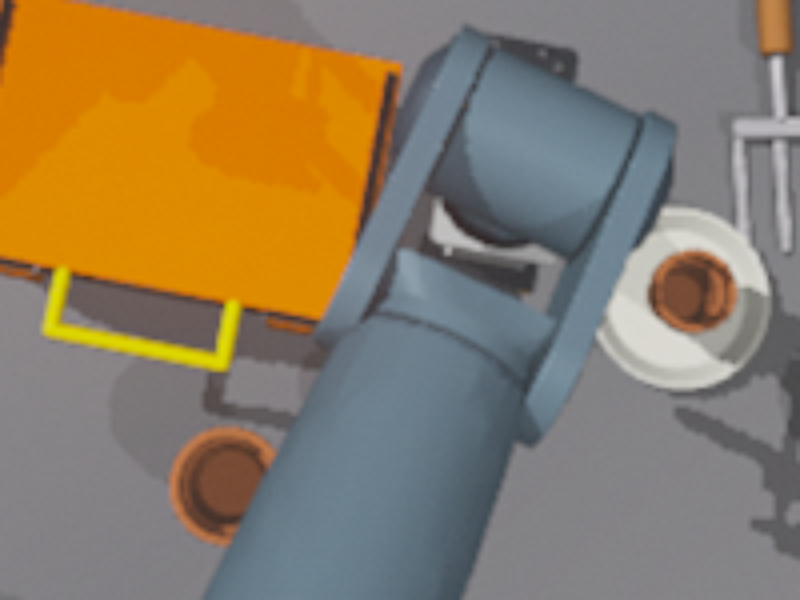

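The pot stands upright and released in the middle of the saucer. The saucer has not shifted noticeably (centre still near (391,245)). Now to the bar.

Request:
move_arm(deltas=[[33,-19,0,0,32],[33,-19,0,0,32],[33,-19,0,0,32],[33,-19,0,0,32],[33,-19,10,0,32]])

```text
clock: 10.6
tcp_pos: [0.4648, 0.0472, 0.2202]
eef_rot: [2.425, 1.992, 0.005]
force: [-0.4, 0.1, 0.5]
gripper_width: 0.0321
grasp_force: 0.0
```

Request:
move_arm(deltas=[[20,-14,15,0,32],[0,0,0,0,32],[0,0,0,0,32],[0,0,0,0,32],[0,0,0,0,32]])

```text
clock: 11.1
tcp_pos: [0.4554, 0.0675, 0.2041]
eef_rot: [2.428, 1.992, 0.001]
force: [-0.1, -0.1, -0.4]
gripper_width: 0.0318
grasp_force: 0.0
```

```bash
python3 -c "
from h import *
from rig import r
goto(r.get_obs(),[.4507,.0858,.131])"
```

```text
t 11.1 tcp [0.4554 0.0675 0.2041] F [-0.0697 -0.1304 -0.4199] grip 0.03183932329748491 0.0
delta mm [17.0214 -8.3356 73.0503] roll -0.0038121868453702135 tilt [ 0.0015 -0.0003 -1.    ]
```

Request:
move_arm(deltas=[[9,-4,0,0,32],[8,-4,10,0,32],[0,0,15,0,32],[0,0,15,0,32],[0,0,10,0,32]])

```text
clock: 11.6
tcp_pos: [0.449, 0.0873, 0.1514]
eef_rot: [-2.426, -1.994, 0.002]
force: [-0.1, -0.0, -0.1]
gripper_width: 0.032
grasp_force: 0.0
```

Request:
move_arm(deltas=[[0,0,8,0,32],[0,0,8,0,32],[0,0,7,0,32],[0,0,0,0,32],[0,0,0,0,32]])

```text
clock: 12.1
tcp_pos: [0.4502, 0.0868, 0.1303]
eef_rot: [2.427, 1.994, 0.0]
force: [-0.5, 0.9, -0.7]
gripper_width: 0.0322
grasp_force: 0.0
```

```bash
python3 -c "
from h import *
from rig import r
goto(r.get_obs(),[.4507,.0858,.131])
t=r.snapshot('side');cv2.imwrite('pics/s6.png',cv2.resize(t['img'][150:270,200:360],(800,600)))"
```

```text
t 12.1 tcp [0.4502 0.0868 0.1303] F [-0.5463  0.9313 -0.7374] grip 0.03219898663289957 0.0
delta mm [-0.8315  0.6967 -0.6669] roll -0.0022909112777176333 tilt [ 0.0003  0.     -1.    ]
```

View pics/s6.png

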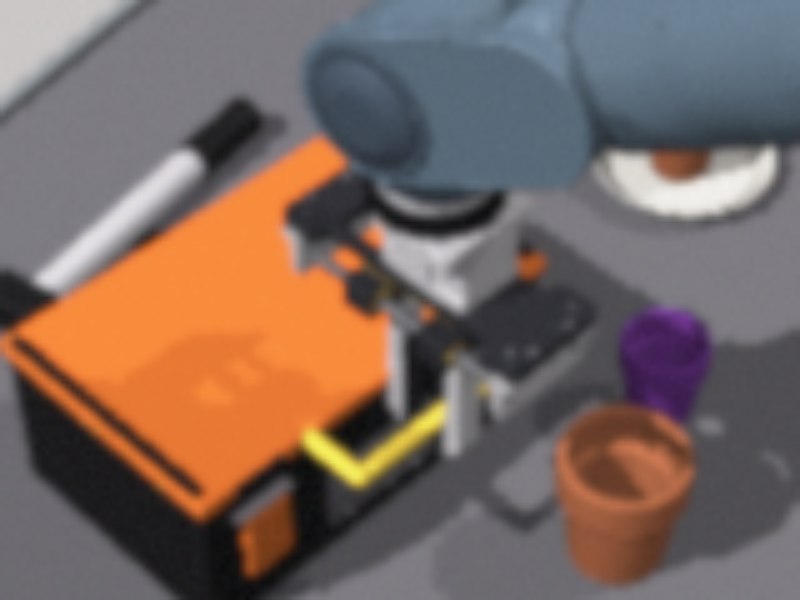

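The fingers straddle the bar, one of them in the gap to the lid. I close.

Request:
move_arm(deltas=[[0,0,0,0,20],[0,0,0,0,10],[0,0,0,0,5],[0,0,0,0,5],[0,0,0,0,5]], grip_force=40)

```text
clock: 12.65
tcp_pos: [0.4505, 0.0867, 0.1305]
eef_rot: [2.427, 1.994, 0.002]
force: [1.4, -0.7, -1.1]
gripper_width: 0.0107
grasp_force: 40.0
```

```bash
python3 -c "
from h import *
from rig import r
goto(r.get_obs(),[.4507,.0858,.131])
n=14;a=np.linspace(0,.72,n+1);print(np.c_[a[1:],np.diff(225*(1-np.cos(a))),np.diff(225*np.sin(a))])"
```

```text
t 12.65 tcp [0.4505 0.0867 0.1305] F [ 1.4318 -0.6651 -1.1423] grip 0.010722934291273231 39.99967038631439
delta mm [-0.8278  0.4057 -0.5246] roll -0.00233478432910994 tilt [ 0.0014 -0.0001 -1.    ]
[[ 0.0514  0.2975 11.5663]
 [ 0.1029  0.8917 11.5357]
 [ 0.1543  1.4835 11.4747]
 [ 0.2057  2.0714 11.3832]
 [ 0.2571  2.6538 11.2617]
 [ 0.3086  3.2292 11.1104]
 [ 0.36    3.7961 10.9297]
 [ 0.4114  4.3529 10.7201]
 [ 0.4629  4.8983 10.4822]
 [ 0.5143  5.4306 10.2165]
 [ 0.5657  5.9486  9.9238]
 [ 0.6171  6.4509  9.6049]
 [ 0.6686  6.9361  9.2606]
 [ 0.72    7.403   8.8918]]
```

Request:
move_arm(deltas=[[0,0.3,-11.6,0,5],[0,0.9,-11.5,0,5],[0,1.5,-11.5,0,5],[0,2.1,-11.4,0,5],[0,2.7,-11.3,0,5]])

```text
clock: 13.15
tcp_pos: [0.4576, 0.0849, 0.188]
eef_rot: [2.426, 1.994, 0.0]
force: [5.3, -2.7, -4.7]
gripper_width: 0.0107
grasp_force: 40.0
```

Request:
move_arm(deltas=[[0,3.2,-11.1,0,5],[0,3.8,-10.9,0,5],[0,4.4,-10.7,0,5],[0,4.9,-10.5,0,5],[0,0,0,0,5]])

```text
clock: 13.65
tcp_pos: [0.4734, 0.0818, 0.232]
eef_rot: [-2.427, -1.994, 0.002]
force: [-2.3, -4.5, -2.3]
gripper_width: 0.011
grasp_force: 40.0
```

```bash
python3 -c "
from h import *
from rig import r
goto(r.get_obs(),[.4505+.981*.0237,.0867-.192*.0237,.1305+.1005])
t=r.snapshot('side');cv2.imwrite('pics/s7.png',cv2.resize(t['img'][120:270,180:380],(800,600)))"
```

```text
t 13.65 tcp [0.4734 0.0818 0.232 ] F [-2.3157 -4.4656 -2.2902] grip 0.010953521297550424 40.00053584575653
delta mm [0.3932 0.2355 1.0043] roll -0.0022563718690298273 tilt [-0.0011 -0.0007 -1.    ]
```

View pics/s7.png

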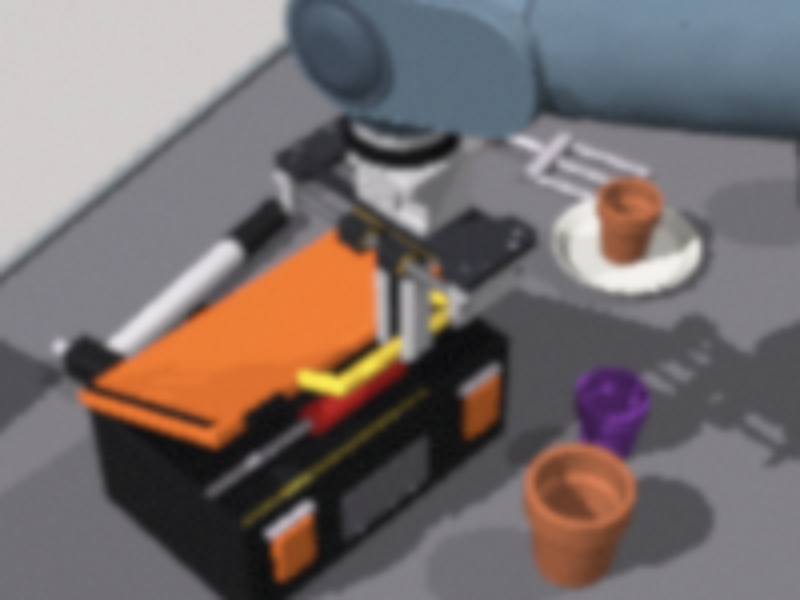

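The lid follows the fingers, at about 0.46 rad, and the pot stands upright on the saucer. I continue along the arc to about 0.72.

Request:
move_arm(deltas=[[0,5.4,-10.2,0,5],[0,5.9,-9.9,0,5],[0,6.5,-9.6,0,5],[0,3.5,-4.6,0,5],[0,0,0,0,5]])

```text
clock: 14.2
tcp_pos: [0.4937, 0.0778, 0.2667]
eef_rot: [-2.426, -1.994, 0.005]
force: [-7.8, -4.0, 1.1]
gripper_width: 0.0107
grasp_force: 40.0
```

Request:
move_arm(deltas=[[0,3.5,-4.6,0,5],[0,3.5,-4.5,0,5],[0,3.5,-4.4,0,5],[0,0,0,0,5],[0,0,0,0,5]])

```text
clock: 14.7
tcp_pos: [0.5037, 0.0758, 0.2799]
eef_rot: [-2.426, -1.994, 0.005]
force: [-6.9, -3.5, 3.4]
gripper_width: 0.0106
grasp_force: 40.0
```

```bash
python3 -c "
from h import *
from rig import r
o=r.get_obs();goto(o,[.4505+.981*.0558,.0867-.192*.0558,.1305+.1482])
h=np.array([.6714,.0426]);b=o['tcp_pos'];print('angles',np.arcsin((b[2]-.1305)/.225),np.arccos(1-np.dot(b[:2]-[.4505,.0867],[.981,-.192])/.225))
t=r.snapshot('side');cv2.imwrite('pics/s8.png',cv2.resize(t['img'][100:250,180:380],(800,600)))"
```

```text
t 14.7 tcp [0.5037 0.0758 0.2799] F [-6.9367 -3.5262  3.3743] grip 0.010590756801746835 39.99747097492218
delta mm [0.5068 1.4671 1.2075] roll -0.0020637926933662065 tilt [-0.0036 -0.0007 -1.    ]
angles 0.726233302331367 0.7094879301222786
```

View pics/s8.png

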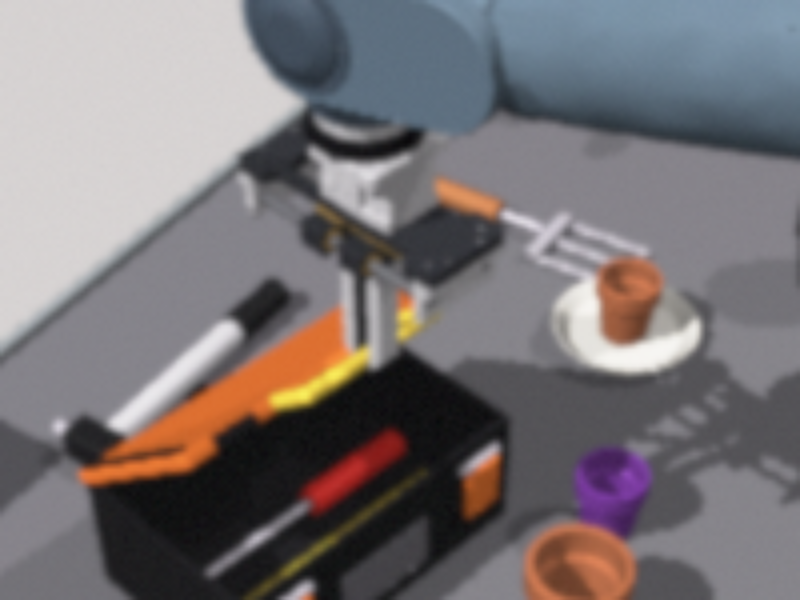

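The box is open, the lid stands near 0.72 rad with the bar in the fingers, and the pot is in the middle of the saucer. I make one independent check of the lid angle and the pot, then wait a moment for things to settle.

Request:
move_arm(deltas=[[0,1,-1,0,5],[0,0,0,0,5],[0,0,0,0,5],[0,0,0,0,5],[0,0,0,0,5]])

```text
clock: 15.25
tcp_pos: [0.5045, 0.0756, 0.2808]
eef_rot: [-2.425, -1.994, 0.005]
force: [-7.5, -4.3, 3.5]
gripper_width: 0.0108
grasp_force: 40.0
```

```bash
python3 -c "
from h import *
from rig import r
o=r.get_obs();print(o['tcp_pos'],o['force'])
s=r.snapshot('side');t=r.snapshot('top')
c=blob(s,(22,120,80),(35,255,255),(230,160,300,225));print('leftmost px',c[c[:,0].argmin()],'lowest',c[c[:,1].argmax()],c.min(0),c.max(0))
X=np.array([.981,-.192,0]);Y=np.array([.192,.981,0]);h=np.array([.6714,.0426,.118])
for a in(.62,.66,.70,.74,.78,.82):
    u=-X*np.cos(a)+np.array([0,0,np.sin(a)]);print(a,'side',proj(s,h+.225*u+.06*Y),proj(s,h+.19*u+.06*Y),'top',proj(t,h+.225*u+.06*Y),proj(t,h+.19*u+.06*Y))
c=blob(t,(22,120,80),(35,255,255),(215,200,310,270));print('top yellow',c.min(0),c.max(0),c[c[:,0].argmin()],c[c[:,1].argmax()])
c=blob(t,(10,0,120),(60,60,255),(360,220,420,275));print('saucer',cv2.minEnclosingCircle(pts(t,c,.018)))
c=blob(t,(5,90,40),(15,205,255),(370,225,412,265));print('pot',cv2.minEnclosingCircle(pts(t,c,.071)))
"
```

```text
[0.5045 0.0756 0.2808] [-7.5024 -4.2898  3.5482]
leftmost px [248. 198.] lowest [250. 202.] [248. 186.] [271. 202.]
0.62 side [259.789  204.4412] [252.9752 204.6036] top [228.9336 232.5145] [232.3238 222.255 ]
0.66 side [258.3071 201.5256] [251.7439 202.205 ] top [228.9926 230.0808] [232.389  220.1969]
0.7 side [256.7499 198.6056] [250.4531 199.8043] top [229.0883 227.5143] [232.4837 218.0349]
0.74 side [255.1207 195.6882] [249.1052 197.4069] top [229.221  224.8188] [232.6083 215.7723]
0.78 side [253.4232 192.7805] [247.7032 195.0183] top [229.3911 221.9985] [232.7627 213.4129]
0.82 side [251.6612 189.8896] [246.25   192.6441] top [229.5986 219.0584] [232.9472 210.9606]
top yellow [272. 222.] [299. 241.] [272. 236.] [293. 241.]
saucer ((0.4893576502799988, -0.31000378727912903), 0.06920484453439713)
pot ((0.4896188974380493, -0.3073386251926422), 0.03111521154642105)
```

Measured from the image, the lid angle is about 0.72 rad, and the pot is within 3 mm of the saucer's centre, so I hand in.

```bash
python3 -c "
from rig import r
print(r.job_done())"
```

```text
the job is handed in; nothing more can be done
None
```

I handed the job in at about 15 s: the pot stands upright about 3 mm from the saucer's centre, the gripper is holding the lid at about 0.72 rad (41°, inside the 7° tolerance), and the saucer has not moved; no verdict came back.

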